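# Draw the ceramic reference plate to its stops and latch it

### The job

Draw the white ceramic plate in the guide tray toward you by pressing gently on its top, keeping it flat in the channel, until its front edge rests against the two stops. Then slide the latch with the black knob fully across behind it. The ceramic is brittle, so never press it hard, and leave the other things on the bench where they are.

Things in the scene. Friction and masses are not known exactly. Their poses are not given: they have to be found in the camera images.
- tray: fixed dark metal guide tray on the table. Origin: on the table, below the inner face of the two stops, on the channel's centre line; x runs along the channel away from the robot, y left, z up. Base x -15 to 260, y -105 to 60 mm, 30 mm high. Channel floor at z 30, 62 mm wide, between black fences 20 wide whose tops (z 37) are just below the plate's, so it cannot be gripped by its sides
- stops (a point): on the channel floor, midway between the two stops, at their inner face (30 mm above the tray's origin, same axes). The stops are blocks at tray x -10 to 0 mm, y +/-20 mm, 14 mm wide, tops at z 42 mm; the plate's front edge rests against them when home
- bridge (a point): middle of the top (z 59 mm) of the low bridge that spans the channel at tray x 140 to 190 mm, y -51 to 51 mm; the plate's rear lies under it at the start. Behind it, from x 195 mm, stands the black laser head, 150 mm tall
- plate: loose white ceramic plate 110 (along x) x 60 x 8 mm, about 200 g, flat in the tray's channel, its matt top at z 38 mm. Origin: centre of its underside, axes as the tray's. A spring plunger in the left fence presses it sideways with about 5 N. Pressed on top with about 7 to 12 N it can be drawn along; a lighter touch may slip. It breaks if pressed with more than 25 N
- plate_front (a point): middle of the plate's front (robot-side) upper edge, 55 mm from the plate's origin; at tray x 0 when home
- latch (a joint): travel in m of the steel latch bar on the right side of the tray: near 0 drawn back, 0.034 fully across (end stop). It slides along tray +y (left), about 1.5 N of friction, and stays where left. The bar (tray x 112.5 to 121.5 mm) passes behind the plate's rear edge only when the plate is home (2.5 mm of room)
- latch_knob (a point): middle of the top of the latch bar's upright black knob, a cylinder 18 mm across and 26 mm tall, top 70 mm and underside 44 mm above the table; moves with the bar (tray x 117 mm; y -75 mm drawn back, -41 mm fully across)
- accelerometer: steel accelerometer capsule, 22 mm across, 29 tall, standing on the bridge; origin centre of underside
- small_plate: bystander: a smaller white ceramic plate 70 x 45 x 8 mm lying loose on the table beside the tray; origin centre of underside
- screw_jar: bystander: clear jar, 48 mm across, 55 tall, left of the tray; origin centre of underside
- driver: bystander: screwdriver 170 mm long lying right of the tray; origin near its middle
- brass_mass: bystander: brass cylinder 32 mm across, 35 tall; origin centre of underside
- speaker: bystander: black round speaker, 124 mm across, 36 tall; origin centre of underside
- lens_mount: bystander: lens on a post and square foot, about 106 mm tall; origin centre of underside
Not all that is in view belongs to the job. Leave any brown look-alike of the plate alone.

How it is judged:
By the outcome, as a careful person would: the job done as asked, in the order asked, and still so for the second after the job is handed in, with the robot touching nothing.
It also fails if it takes over 58 s, if anything falls off the work surface, if the arm or the gripper's body presses on something with over 40 N, if the wrist force passes 120 N, or if a joint passes its speed limit or range.

### The arm

A 7-joint arm with a two-finger parallel gripper is mounted at the origin on the work surface. World frame = base frame: x ahead of the robot, y to its left, z up, the work surface at z = 0. Lengths are in m, angles in rad, forces in N, time in s.
With the tool pointing down it reaches from about 0.4 to 0.875 m from the base axis. Payload 19.3 kg.
Tool frame: the origin (TCP) lies at the very end of the fingers, on their centre line; the grasp point (between the pads) lies 19 mm behind it; z points along the fingers, y is the direction in which the jaws open and shut (so a half turn about z gives the same grasp; the last joint's range is limited). The gripper opens to 85 mm and grips with 20 to 120 N. Pads are 22 mm wide; open, the fingers measure 114 mm over their backs; the gripper's body (76 mm by 85 mm) begins 54 mm behind the grasp point. The pads swing forward as they close: fully open they stand 13 mm farther back than shut.
Start: joints at [1.151, 0.521, -0.036, 1.599, 0.021, 1.021, -0.113], TCP at [0.214, -0.587, 0.231] pointing down, gripper open.
Joint ranges: [-2.91, 2.91], [-0.3, 2.13], [-1.5, 1.42], [0.17, 2.43], [-1.26, 4.41], [0.16, 1.93], [-2.52, 2.52]. Speed limits (rad/s): [1.89, 1.89, 2.39, 2.39, 3.01, 3.01, 3.01].

### API

Orientations are given as [roll, pitch, yaw] about the fixed x, y, z axes, in that order (R = Rz(yaw) Ry(pitch) Rx(roll)).
In Python, from workcell import bot, vision, job_done gives the robot as it stands.
- The arm moves only by the tool arm_command, never from a script. Its arguments are lists of equal length, an entry for each row: "gripper": the finger opening in cm, from 0 to 8.54; "slide": the shift along the tool's x, y, z in cm, a list of three; "turn": the turn, a rotation vector about the tool's x, y, z in degrees, a list of three. A call has 1 to 5 rows; each row is the pose to reach, as a shift and turn from the pose commanded when the call began, along the tool's axes at that moment; what a row does not reach only later rows make up. A row lasts 1/8 s, in which the tool goes at most 62.5 mm and 10.7 degrees, less where a joint would pass 70% of its speed; a pose out of reach is approached as far as the arm can. A call with a gripper value outside its range is refused whole. The fingers move at their own pace and stop on an object; "force" is the grip in N (left out, the last holds). Time passes only in rows, so rows that repeat a pose let the fingers close. It gives the time, the measured TCP pose, the force and the opening at its end, in the units of the state.
- bot.observe(): the state, without advancing time (a new reading comes with each control period).
- vision.grab_frame(name): name is "scene" or "side" or "wrist"; returns the picture (480x640x3 uint8, blue, green, red); there is no depth.
- vision.camera_model(name): a dict with "mtx" (3x3 intrinsics, pixels), "T" (4x4, takes a point from camera to world coordinates). Camera axes: x right, y down, z forward; pixel columns grow to the right and rows downward; lengths in m; the calibration is good to about 2 mm. The wrist camera is an equidistant fisheye: a pixel r from the principal point sees the ray r / f radians off the axis. A picture is of the moment at which its call begins: read the wrist's pose just before it. camera_model takes no time and is no camera call; for the wrist camera it gives the pose at the moment of the call.
- job_done(): hands the job in, once; it reports no verdict.
The state is a dict: "clock": time; "qpos": joint angles; "qd": joint speeds; "joint_efforts": joint torques, N m; "position": TCP position; "tool_rot": TCP orientation; "force": force on the tool from outside, world axes, zero at the start; "moment": the same for the moment, N m; "grip_width": finger opening in m.
Only numpy, scipy, OpenCV 4.12 (cv2) and the standard library are available. Lean on these libraries where they do the work, as an engineer would, in place of code of your own. Each camera call takes 0.05 s, during which the arm holds its last target. There are 200 camera calls.

## Working session

There is one attempt and no reset: what is moved stays moved. The work goes in short steps, Python scripts to look and compute and a tool call to move; the robot and the scene stay as the last step left them, time stands still between calls to the robot, and variables do not carry over. Pictures are saved under pics/ and viewed, about 8 in all and at most 12, crops included, and the job is handed in when it is done.

Besides the shell and the picture viewer there is one more tool, called as name(argument=value, ...) on one line, values as JSON. arm_command: Moves the arm, as the interface text tells. Its arguments: {"type":"object","properties":{"gripper":{"type":"array","items":{"type":"number"}},"slide":{"type":"array","items":{"type":"array","items":{"type":"number"}}},"turn":{"type":"array","items":{"type":"array","items":{"type":"number"}}},"force":{"type":"number"}},"required":["gripper","slide","turn"]}

```bash
mkdir -p pics; ls
python3 - <<'E'
from workcell import bot, vision
import cv2
s=bot.observe(); print({k:(v if isinstance(v,float) else [round(float(x),4) for x in __import__('numpy').ravel(v)]) for k,v in s.items()})
for n in ("scene","side"):
    f=vision.grab_frame(n); cv2.imwrite(f"pics/{n}0.png",f)
    m=vision.camera_model(n); print(n,m["mtx"],m["T"])
E
```

```text
pics
{'clock': 0.0, 'qpos': [1.1508, 0.522, -0.0363, 1.6, 0.0212, 1.0211, -0.1128], 'qd': [-0.0012, -0.0004, -0.0002, 0.001, -0.001, -0.0006, 0.0023], 'joint_efforts': [-0.0009, -92.712, 1.9795, -36.994, 0.0178, 0.0081, 0.0], 'position': [0.214, -0.5868, 0.2307], 'tool_rot': [-3.1405, 0.0001, 0.3498], 'force': [0.075, 0.0134, 0.654], 'moment': [-0.0033, -0.0038, 0.0188], 'grip_width': 0.08566185217485447}
scene [[593.77558767   0.         308.40967669]
 [  0.         593.77558767 241.69447761]
 [  0.           0.           1.        ]] [[-0.77934582  0.51982866 -0.34985463  1.135321  ]
 [ 0.62645438  0.63462095 -0.45256067  0.76076797]
 [-0.01322893 -0.57186923 -0.82023812  1.49190983]
 [ 0.          0.          0.          1.        ]]
side [[462.04351778   0.         319.25357178]
 [  0.         462.04351778 240.84908538]
 [  0.           0.           1.        ]] [[-0.9878457  -0.11301786  0.10671379  0.44194862]
 [-0.15505702  0.6684805  -0.72738651  0.81713406]
 [ 0.01087158 -0.73509236 -0.6778798   0.86780174]
 [ 0.          0.          0.          1.        ]]
```

View pics/scene0.png

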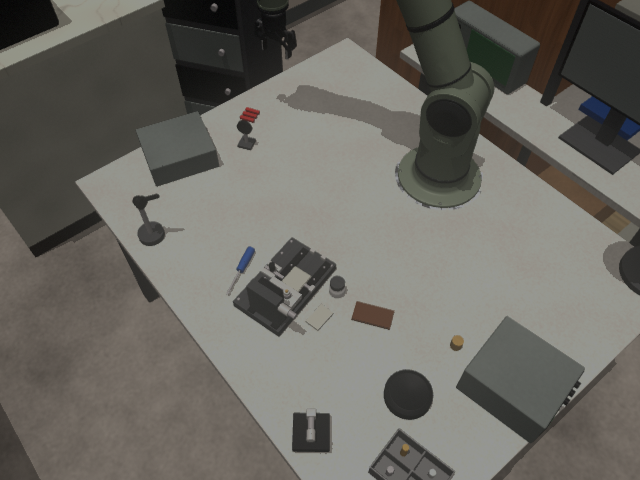

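View pics/side0.png

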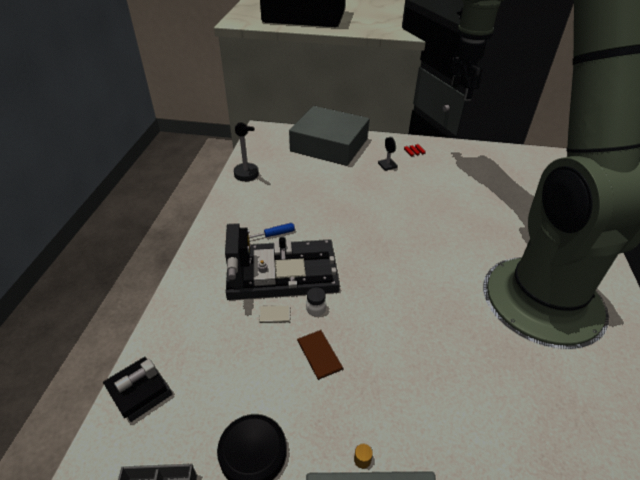

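The tray is at about (285,270) in both pictures. In the side view the white plate lies in its channel at (290,268), with the bridge and capsule at (263,265), the knob at (283,243), the laser head at (233,250) and the jar at (316,300). The plate in the channel is the target. The small white plate at (275,314) and the brown one at (320,353) both lie on the table outside the tray. Next I'll enlarge the tray area.

```bash
cat > h.py <<'E'
import numpy as np, cv2
from workcell import bot, vision
def ray(n,u,v,m=None):
    m=m or vision.camera_model(n); K=m["mtx"]; T=np.array(m["T"])
    x,y=(u-K[0][2])/K[0][0],(v-K[1][2])/K[1][1]
    if n=="wrist":
        r=np.hypot(x,y); d=np.array([x/r*np.sin(r),y/r*np.sin(r),np.cos(r)])
    else: d=np.array([x,y,1])
    return T[:3,3],T[:3,:3]@d
def onz(n,u,v,z,m=None):
    o,d=ray(n,u,v,m); return o+d*(z-o[2])/d[2]
def proj(n,P,m=None):
    m=m or vision.camera_model(n); K=m["mtx"]; T=np.array(m["T"])
    p=T[:3,:3].T@(np.asarray(P)-T[:3,3])
    if n=="wrist":
        r=np.hypot(p[0],p[1]); t=np.arctan2(r,p[2]); a=p[:2]/r*t
    else: a=p[:2]/p[2]
    return np.array([K[0][0]*a[0]+K[0][2],K[1][1]*a[1]+K[1][2]])
E
python3 - <<'E'
import cv2,numpy as np
a=cv2.imread("pics/side0.png")[215:320,215:350]; b=cv2.imread("pics/scene0.png")[230:340,225:360]
a=cv2.resize(a,(675,525),interpolation=cv2.INTER_CUBIC);b=cv2.resize(b,(675,550),interpolation=cv2.INTER_CUBIC)
cv2.imwrite("pics/sidec.png",np.clip(a*1.8,0,255).astype('u1'));cv2.imwrite("pics/scenec.png",np.clip(b*1.8,0,255).astype('u1'))
E
```

```text
(no output)
```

View pics/sidec.png

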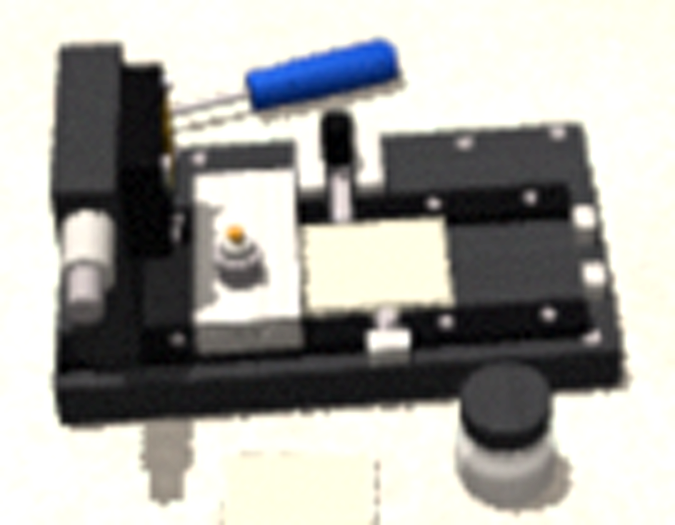

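View pics/scenec.png

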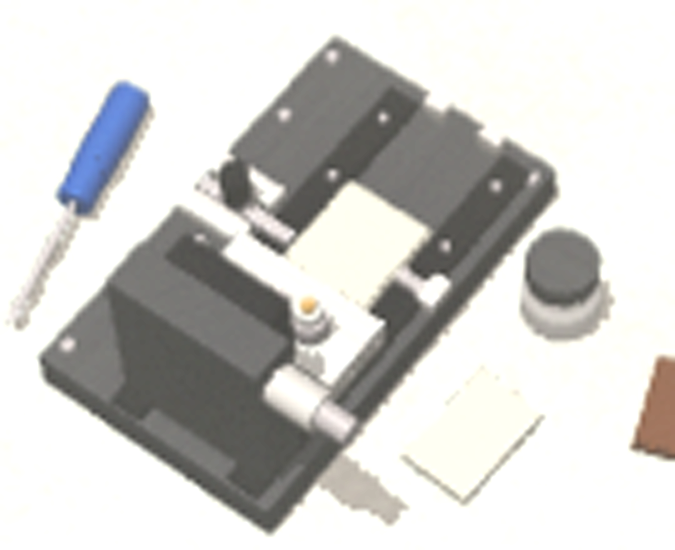

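Run:
```python
from h import *
from scipy.optimize import least_squares
M={n:vision.camera_model(n) for n in("scene","side")}
obs=[("side",583,125,-15,-105,30),("side",618,357,-15,60,30),("side",58,378,260,60,30),
("side",192,172,190,-51,59),("side",298,172,140,-51,59),("side",300,320,140,51,59),
("side",337,115,117,-75,70),
("scene",335,38,-15,-105,30),("scene",555,182,-15,60,30),("scene",42,360,260,-105,30),("scene",268,513,260,60,30),
("scene",383,325,140,51,59),("scene",234,166,117,-75,70)]
def px(n,u,v): return np.array([u/5+(215 if n=="side" else 225),v/5+(215 if n=="side" else 230)])
def W(p,x,y,z):
    c,s=np.cos(p[2]),np.sin(p[2]); return np.array([p[0]+(c*x-s*y)/1e3,p[1]+(s*x+c*y)/1e3,z/1e3])
f=lambda p:np.concatenate([proj(n,W(p,x,y,z),M[n])-px(n,u,v) for n,u,v,x,y,z in obs])
r=least_squares(f,[0.5,-0.2,0],loss="soft_l1"); p=r.x; print(p,np.degrees(p[2])); print(f(p).reshape(-1,2).round(1))
c,s=np.cos(p[2]),np.sin(p[2])
for n,u,v in [("side",444,218),("side",453,304),("scene",352,182),("scene",430,228)]:
    q=onz(n,*px(n,u,v),.038,M[n])[:2]-p[:2]; print(n,(np.array([[c,s],[-s,c]])@q*1e3).round(1))
w=np.array([u for u in [W(p,80,0,38)]]);print(w, np.linalg.norm(w[0,:2]))
```

```text
[0.52864151 0.01465939 0.24756696] 14.184541891740032
[[ 0.7  0. ]
 [ 1.4 -0.4]
 [-1.5  2.6]
 [ 0.8  1. ]
 [-0.5 -0.1]
 [ 0.   0. ]
 [ 0.3  1.2]
 [-0.2 -0.5]
 [ 0.4 -1.9]
 [-1.7 -0.8]
 [-1.1  0.5]
 [-0.1  0.1]
 [-0.7  1.3]]
side [ 66.3 -32.9]
side [65.9 27. ]
scene [ 65.5 -28.8]
scene [63.5 26.4]
[[0.60620243 0.03426305 0.038     ]] 0.607169942051468
```

The tray is at (0.529, 0.015) with yaw 14.2°, and the plate's front is at tray x ≈ 65 mm. I'll move above it now.

arm_command(gripper=[0,0,0,0,0], slide=[[5,-3.7,0],[10,-7.4,0],[15,-11.1,0],[20,-14.9,0],[25,-18.6,0]], turn=[[0,0,0],[0,0,0],[0,0,0],[0,0,0],[0,0,0]])

```text
clock: 0.72
position: [0.386, -0.3249, 0.2313]
tool_rot: [-3.142, 0.0, 0.35]
force: [1.4, -0.7, -0.0]
grip_width: -0.0001
```

arm_command(gripper=[0,0,0,0,0], slide=[[5,-3.7,0],[10,-7.4,0],[15,-11.1,0],[20,-14.9,0],[25,-18.6,0]], turn=[[0,0,0],[0,0,0],[0,0,2],[0,0,4],[0,0,5.9]])

```text
clock: 1.35
position: [0.5571, -0.0646, 0.2312]
tool_rot: [3.142, 0.0, 0.246]
force: [0.7, -1.2, -0.8]
grip_width: -0.0001
```

```bash
cat >> h.py <<'E'
P=np.array([0.52864151,0.01465939,0.24756696])
def tray(w,p=P):
    c,s=np.cos(p[2]),np.sin(p[2]); return np.r_[np.array([[c,s],[-s,c]])@(np.array(w[:2])-p[:2])*1e3, w[2]*1e3]
def W(x,y,z,p=P):
    c,s=np.cos(p[2]),np.sin(p[2]); return np.array([p[0]+(c*x-s*y)/1e3,p[1]+(s*x+c*y)/1e3,z/1e3])
def st():
    s=bot.observe(); print(round(s["clock"],2),"tray",tray(s["position"]).round(1),"rot",np.round(s["tool_rot"],4),"F",np.round(s["force"],1),"g",round(s["grip_width"],4)); return s
E
python3 - <<'E'
from h import *
s=st(); m=vision.camera_model("wrist"); print(np.round(m["T"],3),m["mtx"]); cv2.imwrite("pics/w1.png",vision.grab_frame("wrist"))
E
```

```text
1.35 tray [  8.2 -83.8 231.2] rot [3.1415e+00 3.0000e-04 2.4560e-01] F [ 0.7 -1.2 -0.8] g -0.0001
[[ 0.244 -0.928 -0.28   0.63 ]
 [-0.97  -0.234 -0.07  -0.047]
 [-0.001  0.289 -0.957  0.375]
 [ 0.     0.     0.     1.   ]] [[371.64829954   0.         324.62008514]
 [  0.         371.64829954 239.82465054]
 [  0.           0.           1.        ]]
```

View pics/w1.png

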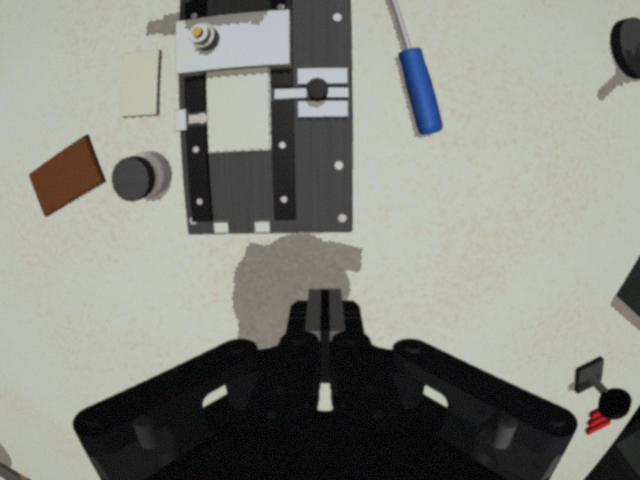

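The wrist view shows the channel plate's front edge at (208,152)–(271,150), the stops at (222,228) and (262,227), the knob at (316,89) and the tray's front corners at (189,233) and (352,231). I'll refine the tray pose from these.

Run:
```python
from h import *
from scipy.optimize import least_squares
m=vision.camera_model("wrist")
obs=[(189,234,-15,60,30),(352,231,-15,-105,30),(222,228,-5,20,42),(262,227,-5,-20,42),(316,89,117,-75,70),(177,73,140,51,59),(291,67,140,-51,59)]
f=lambda p:np.concatenate([proj("wrist",W(x,y,z,p),m)-(u,v) for u,v,x,y,z in obs])
r=least_squares(f,P); p=r.x; print(p); print(f(p).reshape(-1,2).round(1))
for u,v in [(208,152),(271,150)]: print(tray(onz("wrist",u,v,.038,m),p).round(1))
print(tray(bot.observe()["position"],p))
```

```text
[0.53371314 0.01850871 0.26288871]
[[-0.9  0.6]
 [ 0.4  1.9]
 [-0.7 -0.5]
 [ 0.2 -0.1]
 [ 2.8 -0.3]
 [-1.2  1.3]
 [-1.  -2.5]]
[66.9 29.4 38. ]
[ 66.  -30.5  38. ]
[  6.74265672 -78.90952764 231.13246664]
```

arm_command(gripper=[0,0,0,0,0], slide=[[4.4,-4,0],[8.8,-8.1,0],[8.8,-8.1,5.5],[8.8,-8.1,11],[8.8,-8.1,16]], turn=[[0,0,0],[0,0,-0.5],[0,0,-0.5],[0,0,-0.5],[0,0,-0.5]])

```text
clock: 2.02
position: [0.6215, 0.0337, 0.0692]
tool_rot: [-3.141, 0.001, 0.256]
force: [0.3, 0.4, 0.3]
grip_width: -0.0001
```

```bash
sed -i 's/^P=.*/P=np.array([0.5312,0.0166,0.255])/' h.py
python3 - <<'E'
from h import *
s=st(); cv2.imwrite("pics/w2.png",vision.grab_frame("wrist")); 
m=vision.camera_model("wrist")
for q in [(-5,20,42),(-5,-20,42),(66,30,38),(66,-30,38),(140,51,59),(140,-51,59),(117,-75,70),(95,0,38)]: print(q,proj("wrist",W(*q),m).round(0))
E
```

```text
2.02 tray [91.6 -6.2 69.2] rot [-3.1414e+00  8.0000e-04  2.5580e-01] F [0.3 0.4 0.3] g -0.0001
(-5, 20, 42) [282. 425.]
(-5, -20, 42) [347. 426.]
(66, 30, 38) [256. 324.]
(66, -30, 38) [370. 325.]
(140, 51, 59) [189. 191.]
(140, -51, 59) [434. 191.]
(117, -75, 70) [490. 253.]
(95, 0, 38) [312. 274.]
```

View pics/w2.png

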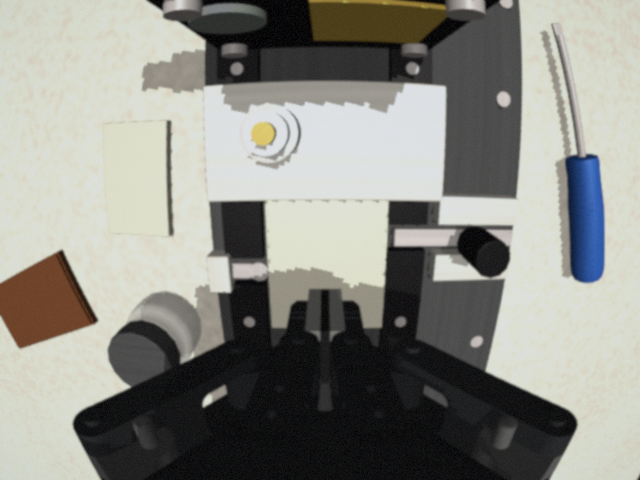

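The wrist view shows the fingers above the visible part of the plate (u 266–389, centre 327), with the tips at about u 325. The bridge front corners are at (209,200) and (447,198), a few mm off my prediction, so I'll refit.

Run:
```python
from h import *
from scipy.optimize import least_squares
m=vision.camera_model("wrist")
obs=[(209,200,140,51,59),(446,198,140,-51,59),(205,87,190,51,59),(446,86,190,-51,59)]
f=lambda p:np.concatenate([proj("wrist",W(x,y,z,p),m)-(u,v) for u,v,x,y,z in obs])
r=least_squares(f,P); p=r.x; print(p); print(f(p).reshape(-1,2).round(1))
print("tcp",tray(bot.observe()["position"],p)); 
for u,v,z in [(266,215,38),(389,215,38),(490,260,70)]: print(tray(onz("wrist",u,v,z/1e3,m),p).round(1))
print(proj("wrist",bot.observe()["position"],m))
```

```text
[0.5285649  0.00694601 0.26674144]
[[-3.9  4.1]
 [ 3.   4.1]
 [-5.9 -3.1]
 [ 6.8 -4.2]]
tcp [93.50292946  1.85662128 63.18598771]
[129.8  28.6  38. ]
[129.3 -29.   38. ]
[117.9 -68.   70. ]
[323.66324398 309.78738645]
```

Run:
```python
from h import *
from scipy.optimize import least_squares
m2=dict(vision.camera_model("wrist")); now=bot.observe()["position"]; print(now)
m2["T"]=np.array(m2["T"]); m2["T"][:3,3]+=np.array([0.6215,0.0337,0.0692])-now
m1=dict(m2); m1["T"]=np.array([[.244,-.928,-.28,.63],[-.97,-.234,-.07,-.047],[-.001,.289,-.957,.375],[0,0,0,1]])
o=[(m2,209,200,140,51,59),(m2,446,198,140,-51,59),(m2,205,87,190,51,59),(m2,446,86,190,-51,59),
(m1,189,234,-15,60,30),(m1,352,231,-15,-105,30),(m1,222,228,-5,20,42),(m1,262,227,-5,-20,42),(m1,177,73,140,51,59),(m1,291,67,140,-51,59)]
f=lambda p:np.concatenate([proj("wrist",W(x,y,z,p),m)-(u,v) for m,u,v,x,y,z in o])
r=least_squares(f,P); p=r.x; print(p); print(f(p).reshape(-1,2).round(1))
print("tcp",tray(now,p))
print("front",[tray(onz("wrist",u,v,.038,m1),p).round(1) for u,v in [(208,152),(271,150)]])
print("knob",tray(onz("wrist",490,259,.07,m2),p),tray(onz("wrist",316,89,.07,m1),p))
```

```text
[0.61827171 0.03338336 0.06318599]
[0.53105522 0.00839238 0.25931378]
[[-0.2  1.3]
 [-1.9  3.1]
 [-0.9 -1.6]
 [ 2.5 -0.9]
 [-0.3  0.1]
 [ 1.3  0.8]
 [ 0.  -1.2]
 [ 1.1 -0.9]
 [-0.9  0.6]
 [-0.4 -3.4]]
tcp [90.70862805  1.79162232 63.18598771]
front [array([66.4, 29.9, 38. ]), array([ 65.4, -29.9,  38. ])]
knob [117.0309624  -71.36425149  70.        ] [116.13133303 -72.24253131  70.        ]
```

```bash
sed -i 's/^P=.*/P=np.array([0.53106,0.00839,0.2593])/' h.py
```

arm_command(gripper=[0,0,0,0,0], slide=[[0,0.2,1],[0,0.2,1.8],[0,0.2,2],[0,0.2,2],[0,0.2,2]], turn=[[0,0,0],[0,0,0],[0,0,0],[0,0,0],[0,0,0]])

```text
clock: 2.7
position: [0.6228, 0.0318, 0.052]
tool_rot: [3.141, -0.001, 0.255]
force: [-0.3, -1.1, -0.0]
grip_width: -0.0004
```

arm_command(gripper=[0,0,0,0,0], slide=[[0,0,0.5],[0,0,0.9],[0,0,1],[0,0,1.05],[0,0,1.1]], turn=[[0,0,0],[0,0,0],[0,0,0],[0,0,0],[0,0,0]])

```text
clock: 3.32
position: [0.6225, 0.0318, 0.0403]
tool_rot: [-3.142, -0.0, 0.255]
force: [0.0, 0.2, 0.5]
grip_width: -0.0
```

arm_command(gripper=[0,0,0,0,0], slide=[[0,0,0.05],[0,0,0.1],[0,0,0.1],[0,0,0.1],[0,0,0.1]], turn=[[0,0,0],[0,0,0],[0,0,0],[0,0,0],[0,0,0]])

```text
clock: 3.95
position: [0.6225, 0.0318, 0.0393]
tool_rot: [-3.142, 0.0, 0.256]
force: [-0.5, -0.4, 0.2]
grip_width: 0.0002
```

arm_command(gripper=[0,0,0,0,0], slide=[[0,0,0.05],[0,0,0.1],[0,0,0.1],[0,0,0.1],[0,0,0.1]], turn=[[0,0,0],[0,0,0],[0,0,0],[0,0,0],[0,0,0]])

```text
clock: 4.58
position: [0.6225, 0.0318, 0.0383]
tool_rot: [-3.142, 0.0, 0.256]
force: [0.1, -0.4, -0.3]
grip_width: 0.0001
```

arm_command(gripper=[0,0,0,0,0], slide=[[0,0,0.03],[0,0,0.05],[0,0,0.05],[0,0,0.05],[0,0,0.05]], turn=[[0,0,0],[0,0,0],[0,0,0],[0,0,0],[0,0,0]])

```text
clock: 5.2
position: [0.6225, 0.0318, 0.0381]
tool_rot: [3.142, -0.0, 0.255]
force: [-2.1, 0.0, 6.0]
grip_width: 0.0001
```

arm_command(gripper=[0,0,0], slide=[[0,0,0.02],[0,0,0.02],[0,0,0.02]], turn=[[0,0,0],[0,0,0],[0,0,0]])

```text
clock: 5.58
position: [0.6225, 0.0318, 0.0381]
tool_rot: [3.141, -0.0, 0.255]
force: [-2.2, -0.5, 9.4]
grip_width: -0.0004
```

arm_command(gripper=[0,0,0,0,0], slide=[[-0.1,0,0],[-0.3,0,0],[-0.5,0,0],[-0.7,0,0],[-0.9,0,0]], turn=[[0,0,0],[0,0,0],[0,0,0],[0,0,0],[0,0,0]])

```text
clock: 6.2
position: [0.6146, 0.0297, 0.0381]
tool_rot: [3.142, -0.002, 0.255]
force: [2.0, 0.4, 6.3]
grip_width: 0.0002
```

Run:
```python
from h import *
st(); cv2.imwrite("pics/s2.png",vision.grab_frame("side"))
a=cv2.imread("pics/side0.png")[215:320,215:350];b=cv2.imread("pics/s2.png")[215:320,215:350]
d=cv2.absdiff(a,b).max(2); print(st())
cv2.imwrite("pics/s2c.png",cv2.resize(np.clip(b*1.8,0,255).astype('u1'),(675,525),interpolation=cv2.INTER_CUBIC))
```

```text
6.2 tray [86.2 -0.8 38.1] rot [ 3.1415e+00 -1.9000e-03  2.5550e-01] F [2.  0.4 6.3] g 0.0002
6.25 tray [85.8 -0.9 38.1] rot [ 3.1415e+00 -1.6000e-03  2.5550e-01] F [0.7 0.8 8.3] g 0.0002
{'clock': 6.25, 'qpos': array([-0.02671446,  0.75854684, -0.17386896,  1.74782338,  0.19765915,
        0.65066265, -1.62666003]), 'qd': array([-0.00080201,  0.00164447,  0.00099168, -0.00354557, -0.00179908,
        0.00686642,  0.00159592]), 'joint_efforts': array([ 2.23998036e-01, -9.67292905e+01, -7.89391547e-01, -2.33932400e+01,
        8.30481900e-02,  5.65248001e-01,  5.60544751e-03]), 'position': array([0.61424081, 0.02957135, 0.03810967]), 'tool_rot': array([ 3.14148192e+00, -1.57848620e-03,  2.55490942e-01]), 'force': array([0.72791219, 0.78030578, 8.30899366]), 'moment': array([ 0.19709472, -0.36577274, -0.01651946]), 'grip_width': 0.0001700115465944676}
```

View pics/s2c.png

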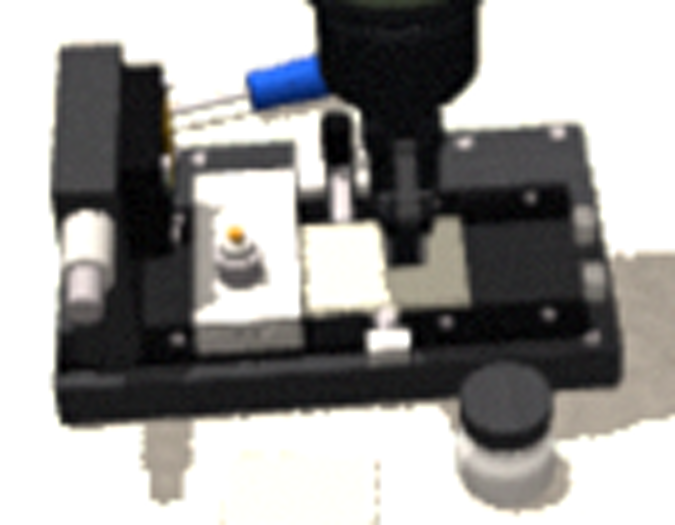

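The plate followed: its front edge went from crop u 453 to 470, about 8 mm. I'll continue with slightly more press.

arm_command(gripper=[0,0,0,0,0], slide=[[-0.2,0,0.01],[-0.5,0,0.01],[-0.8,0,0.01],[-1.1,0,0.01],[-1.4,0,0.01]], turn=[[0,0,0],[0,0,0],[0,0,0],[0,0,0],[0,0,0]])

```text
clock: 6.88
position: [0.6011, 0.0261, 0.0381]
tool_rot: [3.141, -0.002, 0.256]
force: [3.2, 0.7, 7.6]
grip_width: 0.0001
```

arm_command(gripper=[0,0,0,0,0], slide=[[-0.3,0,0.01],[-0.6,0,0.01],[-0.9,0,0.01],[-1.2,0,0.01],[-1.5,0,0.01]], turn=[[0,0,0],[0,0,0],[0,0,0],[0,0,0],[0,0,0]])

```text
clock: 7.5
position: [0.5867, 0.0224, 0.0381]
tool_rot: [3.141, -0.003, 0.256]
force: [3.2, 1.0, 8.2]
grip_width: 0.0002
```

arm_command(gripper=[0,0,0,0,0], slide=[[-0.3,0,0],[-0.6,0,0],[-0.9,0,0],[-1.2,0,0],[-1.5,0,0]], turn=[[0,0,0],[0,0,0],[0,0,0],[0,0,0],[0,0,0]])

```text
clock: 8.12
position: [0.5723, 0.0186, 0.0381]
tool_rot: [3.141, -0.003, 0.256]
force: [3.1, 0.7, 7.9]
grip_width: -0.0002
```

Run:
```python
from h import *
st(); b=vision.grab_frame("side"); m=vision.camera_model("side"); st()
cv2.imwrite("pics/s3.png",b); 
# expected column of plate front-left corner per tray x; channel-left row profile y=24
for x in range(0,46,3):
    u,v=proj("side",W(x,22,38),m); print(x,(u.round(1),v.round(1)),b[int(round(v)),int(round(u))])
```

```text
8.12 tray [42.4 -0.7 38.1] rot [ 3.1414e+00 -2.6000e-03  2.5560e-01] F [3.1 0.7 7.9] g -0.0002
8.18 tray [42.  -0.7 38.1] rot [ 3.1414e+00 -2.1000e-03  2.5550e-01] F [ 2.4  0.2 10.1] g 0.0003
0 (np.float64(331.6), np.float64(270.8)) [64 66 69]
3 (np.float64(330.4), np.float64(270.9)) [25 25 24]
6 (np.float64(329.2), np.float64(270.9)) [22 21 21]
9 (np.float64(328.0), np.float64(271.0)) [24 23 21]
12 (np.float64(326.8), np.float64(271.1)) [23 22 22]
15 (np.float64(325.6), np.float64(271.2)) [42 44 46]
18 (np.float64(324.4), np.float64(271.3)) [78 89 92]
21 (np.float64(323.2), np.float64(271.4)) [79 89 92]
24 (np.float64(322.0), np.float64(271.4)) [78 88 92]
27 (np.float64(320.8), np.float64(271.5)) [78 88 91]
30 (np.float64(319.6), np.float64(271.6)) [78 89 93]
33 (np.float64(318.4), np.float64(271.7)) [77 89 91]
36 (np.float64(317.2), np.float64(271.8)) [79 89 94]
39 (np.float64(315.9), np.float64(271.9)) [79 89 93]
42 (np.float64(314.7), np.float64(271.9)) [79 89 93]
45 (np.float64(313.5), np.float64(272.0)) [79 90 93]
```

arm_command(gripper=[0,0,0,0,0], slide=[[-0.3,0,0],[-0.6,0,0],[-0.9,0,0],[-1.0,0,0],[-1.1,0,0]], turn=[[0,0,0],[0,0,0],[0,0,0],[0,0,0],[0,0,0]])

```text
clock: 8.8
position: [0.5616, 0.0158, 0.0381]
tool_rot: [3.141, -0.003, 0.256]
force: [3.2, 1.5, 8.4]
grip_width: -0.0001
```

arm_command(gripper=[0,0,0,0,0], slide=[[-0.05,0,0],[-0.1,0,0],[-0.15,0,0],[-0.2,0,0],[-0.25,0,0]], turn=[[0,0,0],[0,0,0],[0,0,0],[0,0,0],[0,0,0]])

```text
clock: 9.43
position: [0.5593, 0.0152, 0.0381]
tool_rot: [3.141, -0.003, 0.256]
force: [3.6, 1.2, 9.4]
grip_width: 0.0002
```

arm_command(gripper=[0,0,0,0,0], slide=[[-0.05,0,0],[-0.1,0,0],[-0.15,0,0],[-0.2,0,0],[-0.2,0,0]], turn=[[0,0,0],[0,0,0],[0,0,0],[0,0,0],[0,0,0]])

```text
clock: 10.05
position: [0.5577, 0.0148, 0.0381]
tool_rot: [3.141, -0.003, 0.256]
force: [5.7, 1.9, 7.6]
grip_width: 0.0004
```

Run:
```python
from h import *
st(); b=vision.grab_frame("side"); m=vision.camera_model("side"); st()
for y in (24,8):
  for x in range(-6,10,1):
    u,v=proj("side",W(x,y,38),m); print(y,x,b[int(round(v)),int(round(u))],end=";")
```

```text
10.05 tray [27.4 -0.6 38.1] rot [ 3.1414 -0.0032  0.2557] F [5.7 1.9 7.6] g 0.0004
10.1 tray [27.4 -0.6 38.1] rot [ 3.1415 -0.0032  0.2557] F [6.  1.1 6.3] g -0.0002
24 -6 [76 79 82];24 -5 [76 79 82];24 -4 [74 77 80];24 -3 [74 77 80];24 -2 [74 77 80];24 -1 [66 69 73];24 0 [66 69 73];24 1 [74 82 86];24 2 [74 82 86];24 3 [74 82 86];24 4 [78 89 92];24 5 [77 88 91];24 6 [77 87 91];24 7 [77 87 91];24 8 [77 87 91];24 9 [78 89 93];8 -6 [47 49 50];8 -5 [47 49 50];8 -4 [47 49 50];8 -3 [46 48 47];8 -2 [46 48 47];8 -1 [53 57 59];8 0 [53 57 59];8 1 [53 57 59];8 2 [72 81 85];8 3 [72 81 85];8 4 [79 90 93];8 5 [79 90 93];8 6 [79 90 93];8 7 [78 88 91];8 8 [78 88 91];8 9 [79 89 92];
```

arm_command(gripper=[0,0,0,0,0], slide=[[0,0,0.02],[-0.05,0,0.02],[-0.1,0,0.02],[-0.15,0,0.02],[-0.15,0,0.02]], turn=[[0,0,0],[0,0,0],[0,0,0],[0,0,0],[0,0,0]])

```text
clock: 10.72
position: [0.5566, 0.0146, 0.0381]
tool_rot: [3.141, -0.004, 0.256]
force: [7.0, 2.6, 7.5]
grip_width: -0.0
```

Contact with the stops: the pull force rose from 3 to 7 N and the tool hardly advanced. I'll lift off and look.

arm_command(gripper=[0,0,0,0,0], slide=[[0,0,-1],[0,0,-5],[0,0,-10],[-0.5,4,-14],[-1,8,-16]], turn=[[0,0,0],[0,0,0],[0,0,0],[0,0,0],[0,0,0]])

```text
clock: 11.35
position: [0.5655, -0.0668, 0.1999]
tool_rot: [3.141, -0.002, 0.256]
force: [0.0, 0.5, -0.6]
grip_width: 0.0004
```

arm_command(gripper=[0,0], slide=[[0,0,0],[0,0,0]], turn=[[0,0,0],[0,0,0]])

```text
clock: 11.6
position: [0.5647, -0.0654, 0.197]
tool_rot: [-3.141, 0.001, 0.256]
force: [-0.2, 0.5, -0.8]
grip_width: -0.0003
```

Run:
```python
from h import *
st(); m=vision.camera_model("wrist"); b=vision.grab_frame("wrist")
for q in [(0,30,38),(0,-30,38),(110,30,38),(110,-30,38),(117,-75,70),(-5,20,42),(-5,-20,42)]: print(q,proj("wrist",W(*q),m).round(0))
u,v=proj("wrist",W(60,-20,38),m).astype(int); u0,v0=max(0,u-130),max(0,v-130); c=b[v0:v0+260,u0:u0+300]; print(u0,v0)
cv2.imwrite("pics/w3.png",cv2.resize(np.clip(c*1.3,0,255).astype('u1'),None,fx=2.3,fy=2.3,interpolation=cv2.INTER_CUBIC))
```

```text
11.6 tray [ 13.6 -79.9 197. ] rot [-3.141e+00  7.000e-04  2.556e-01] F [-0.2  0.5 -0.8] g -0.0003
(0, 30, 38) [200. 237.]
(0, -30, 38) [266. 237.]
(110, 30, 38) [192. 110.]
(110, -30, 38) [262. 106.]
(117, -75, 70) [317.  92.]
(-5, 20, 42) [210. 244.]
(-5, -20, 42) [254. 244.]
121 36
```

View pics/w3.png

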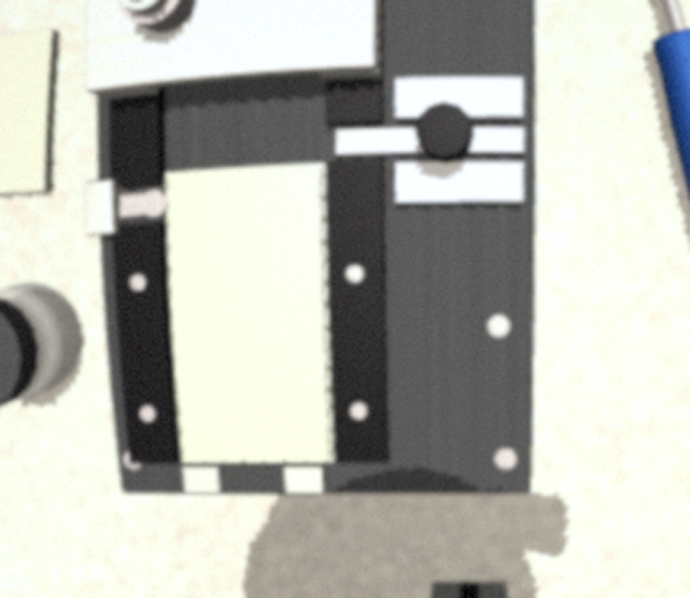

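The plate's front edge sits on both stops (crop v≈465) and lies square in the channel, with its rear edge clear of the latch bar (v≈163 against the bar at 128–155). The knob is at crop (444,132), as predicted. Next I go to the right of the knob.

arm_command(gripper=[0,0,0,0,0], slide=[[5,1.5,0],[10.3,3,0],[10.3,3,5],[10.3,3,10],[10.3,3,12]], turn=[[0,0,0],[0,0,0],[0,0,0],[0,0,0],[0,0,0]])

```text
clock: 12.28
position: [0.6708, -0.0674, 0.0739]
tool_rot: [-3.14, 0.004, 0.257]
force: [0.5, -0.3, 0.8]
grip_width: 0.0001
```

arm_command(gripper=[0,0,0,0], slide=[[0,0,0.5],[0,0,1],[0,0,2],[0,0,2.1]], turn=[[0,0,0],[0,0,0],[0,0,0],[0,0,0]])

```text
clock: 12.78
position: [0.6724, -0.0689, 0.0561]
tool_rot: [-3.142, 0.0, 0.255]
force: [-0.5, 0.2, -0.0]
grip_width: 0.0002
```

Run:
```python
from h import *
st(); m=vision.camera_model("wrist"); b=vision.grab_frame("wrist"); st()
print(proj("wrist",W(117,-75,70),m),proj("wrist",bot.observe()["position"],m))
cv2.imwrite("pics/w4.png",b)
```

```text
12.78 tray [ 116.8 -110.9   56.1] rot [-3.1415e+00  1.0000e-04  2.5540e-01] F [-0.5  0.2 -0. ] g 0.0002
12.82 tray [ 116.9 -111.    56.2] rot [3.1416e+00 1.0000e-04 2.5550e-01] F [-1.1  0.8 -0.7] g -0.0002
[235.22890425 323.924836  ] [323.74040989 309.81932352]
```

View pics/w4.png

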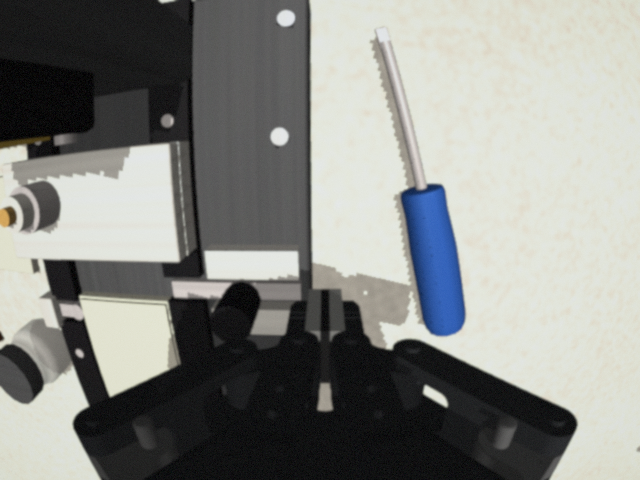

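The knob top at (235,320) is just left of the fingertips and in line with them. I'll push it across.

arm_command(gripper=[0,0,0,0,0], slide=[[0,-0.6,0],[0,-1.2,0],[0,-1.8,0],[0,-2.4,0],[0,-3,0]], turn=[[0,0,0],[0,0,0],[0,0,0],[0,0,0],[0,0,0]])

```text
clock: 13.45
position: [0.665, -0.0395, 0.0563]
tool_rot: [3.141, -0.0, 0.255]
force: [1.1, -1.5, 0.5]
grip_width: 0.0001
```

arm_command(gripper=[0,0,0,0,0], slide=[[0,-0.4,0],[0,-0.8,0],[0,-1.1,0],[0,-1.4,0],[0,-1.6,0]], turn=[[0,0,0],[0,0,0],[0,0,0],[0,0,0],[0,0,0]])

```text
clock: 14.08
position: [0.6609, -0.0242, 0.0562]
tool_rot: [-3.142, -0.0, 0.256]
force: [0.4, -1.7, 0.6]
grip_width: 0.0003
```

Run:
```python
from h import *
st()
```

```text
14.07 tray [117.1 -64.7  56.2] rot [-3.1415 -0.      0.2555] F [ 0.4 -1.7  0.6] g 0.0003
```

Only friction so far (1.7 N). I'll continue in small steps to the end stop.

arm_command(gripper=[0,0,0,0,0], slide=[[0,-0.1,0],[0,-0.2,0],[0,-0.3,0],[0,-0.4,0],[0,-0.5,0]], turn=[[0,0,0],[0,0,0],[0,0,0],[0,0,0],[0,0,0]])

```text
clock: 14.7
position: [0.6599, -0.0208, 0.0563]
tool_rot: [3.14, -0.0, 0.255]
force: [3.3, -9.0, -0.5]
grip_width: -0.0002
```

arm_command(gripper=[0,0,0,0], slide=[[0,-0.05,0],[0,-0.1,0],[0,-0.15,0],[0,-0.15,0]], turn=[[0,0,0],[0,0,0],[0,0,0],[0,0,0]])

```text
clock: 15.2
position: [0.6598, -0.0205, 0.0564]
tool_rot: [3.139, -0.0, 0.254]
force: [4.5, -13.1, -0.1]
grip_width: -0.0001
```

A hard stop, at 13 N. I'll back off, lift, and check the knob's position and the plate.

arm_command(gripper=[0,0,0,0,0], slide=[[0,1,0],[0,2,0],[0,2.5,-4],[-3,2.5,-9],[-8,2.5,-12]], turn=[[0,0,0],[0,0,0],[0,0,0],[0,0,0],[0,0,0]])

```text
clock: 15.82
position: [0.5884, -0.0624, 0.178]
tool_rot: [3.142, -0.002, 0.256]
force: [0.1, -1.0, -0.0]
grip_width: -0.0001
```

arm_command(gripper=[0,0,0,0], slide=[[-2,0,-2],[-2,0,-2],[-2,0,-2],[-2,0,-2]], turn=[[0,0,0],[0,0,0],[0,0,0],[0,0,0]])

```text
clock: 16.32
position: [0.569, -0.0672, 0.1952]
tool_rot: [-3.141, 0.001, 0.256]
force: [-0.3, 0.3, 0.3]
grip_width: -0.0001
```

Run:
```python
from h import *
st(); m=vision.camera_model("wrist"); b=vision.grab_frame("wrist"); cv2.imwrite("pics/w5.png",b)
for q in [(0,30,38),(0,-30,38),(110,30,38),(110,-30,38),(117,-41,70)]: print(q,proj("wrist",W(*q),m).round(0))
u,v=proj("wrist",W(60,-20,38),m).astype(int); u0,v0=max(0,u-130),max(0,v-130); c=b[v0:v0+260,u0:u0+300]; print(u0,v0)
cv2.imwrite("pics/w5c.png",cv2.resize(np.clip(c*1.3,0,255).astype('u1'),None,fx=2.3,fy=2.3,interpolation=cv2.INTER_CUBIC))
```

```text
16.32 tray [ 17.3 -82.8 195.2] rot [-3.1409e+00  1.1000e-03  2.5600e-01] F [-0.3  0.3  0.3] g -0.0001
(0, 30, 38) [197. 242.]
(0, -30, 38) [263. 241.]
(110, 30, 38) [189. 115.]
(110, -30, 38) [258. 110.]
(117, -41, 70) [266.  98.]
117 41
```

View pics/w5c.png

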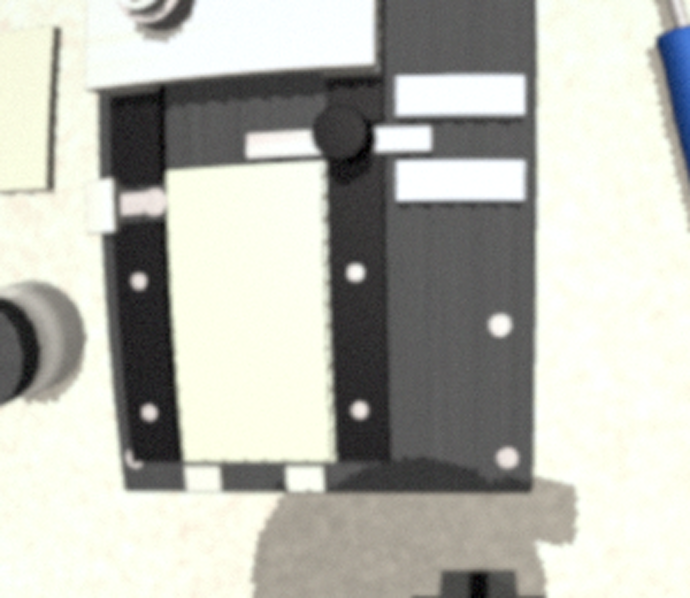

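The knob is at crop (342,132), which is pixel (266,98) and matches the prediction for fully across. The bar lies behind the plate, whose front edge is still on both stops. Handing in.

```bash
python3 -c "
from workcell import job_done
print(job_done())"
```

```text
the job is handed in; nothing more can be done
None
```

The plate is home against both stops and the latch is fully across behind it. I handed the job in at about 16 s on the robot's clock.

- **Plate:** I drew it about 65 mm with the closed fingertips. Press readings were 6 to 10 N, against the 25 N limit. The pull force rose from 3 to 7 N when it met the stops.
- **Latch:** I pushed the knob until it stopped hard, at about 14 N.
- **Last check:** the final wrist picture shows the plate's front edge on both stops and the plate square in the channel. The knob is within a pixel of where "fully across" should appear. The arm was clear and touching nothing.
- **Other things on the bench:** the capsule, small plate, jar and driver look unmoved where they show in that picture. I did not look again at the speaker, brass mass or lens mount; the arm never went near them.
- **One disagreement:** my early tray estimates differed by up to about 8 mm, mainly because a picture was paired with a camera pose read later while the arm was still settling. I corrected this before touching the plate.

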